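# Find where the key-trough cover binds

### The arm

A 7-joint arm with a two-finger parallel gripper is mounted at the origin on the work surface. World frame = base frame: x ahead of the robot, y to its left, z up, the work surface at z = 0. Lengths are in m, angles in rad, forces in N, time in s.
With the tool pointing down it reaches from about 0.4 to 0.85 m from the base axis. Payload 4.5 kg.
Tool frame: the origin (TCP) lies midway between the tips of the shut fingers; the grasp point (between the pads) lies 19 mm behind it; z points along the fingers, y is the line along which they close (so a half turn about z gives the same grasp; the last joint's range is limited). The gripper opens to 88 mm and grips with 3 to 60 N. Pads are 18 mm wide; open, the fingers measure 123 mm over their backs; the gripper's body (75 mm by 187 mm) begins 45 mm behind the grasp point.
Start: joints at [-1.297, 0.689, -0.195, 1.565, 0.157, 0.902, -0.215], TCP at [0.148, 0.607, 0.239] pointing down, gripper open.
Joint ranges: [-3.01, 3.01], [-0.46, 2.08], [-1.47, 1.51], [0.13, 2.56], [-1, 4.14], [0.04, 2.09], [-2.66, 2.66]. Speed limits (rad/s): [2.57, 2.57, 3.14, 3.14, 3.14, 3.14, 3.14].

### API

Orientations are given as a unit quaternion [x, y, z, w].
In Python, from plant import r gives the robot as it stands.
- The arm moves only by the tool carry_out, never from a script. Its argument "plan" is a list of rows, each an object with "rot": the turn, a rotation vector about the tool's x, y, z in rad, a list of three; "xyz": the shift along the tool's x, y, z in m, a list of three; "grip": the closure in counts, from 0 (fully open) to 255 (shut). In form: [{"rot": [wx, wy, wz], "xyz": [dx, dy, dz], "grip": grip}, ...]. A call has 1 to 8 rows; each row is the pose to reach, as a shift and turn from the pose commanded when the call began, along the tool's axes at that moment; what a row does not reach only later rows make up. A row lasts 1/12 s, in which the tool goes at most 41.7 mm and 7.16 degrees, less where a joint would pass 70% of its speed; a pose out of reach is approached as far as the arm can. A call with a gripper value outside its range is refused whole. The fingers move at their own pace and stop on an object; "squeeze" is the grip in N (left out, the last holds). Time passes only in rows, so rows that repeat a pose let the fingers close. It gives the time, the measured TCP pose, the force, the opening and the grip force at its end, in the units of the state.
- r.get_state(): the state, without advancing time (a new reading comes with each control period).
- r.snapshot(name): name is "side" or "top" or "wrist"; returns the picture (420x560x3 uint8, red, green, blue); there is no depth.
- r.camera_params(name): a dict with "fx", "fy", "cx", "cy" (pixels), "position" and "attitude" of the camera in the world; the wrist camera has in their place "hand_eye" (4x4, takes a point from camera to tool coordinates, whose origin is the TCP and whose axes are the flange's). Camera axes: x right, y down, z forward; pixel columns grow to the right and rows downward; lengths in m; the calibration is good to about 2 mm. A picture is of the moment at which its call begins: read the wrist's pose just before it. camera_params takes no time and is no camera call.
- r.finish_job(): hands the job in; it is judged then, once.
The state is a dict: "clock": time; "q": joint angles; "qd": joint speeds; "joint_torque": joint torques, N m; "tool_pos": TCP position; "eef_rot": TCP orientation; "contact_force": force on the tool from outside, world axes, zero at the start; "moment": the same for the moment, N m; "opening": opening from 0.0 (shut) to 1.0 (fully open); "finger_force": force on a finger pad.
Only numpy, scipy, OpenCV 4.12 (cv2) and the standard library are available. Lean on these libraries where they do the work, as an engineer would, in place of code of your own. Each camera call takes 0.05 s, during which the arm holds its last target. There are 200 camera calls.

### The job

The sliding cover of the key trough on the peg-rail shelf has begun to stick somewhere along its track. Take it by its pull and slide it gently towards the loose cross slat, pushing the slat along ahead of it, until you feel it clearly bind, without forcing it into the tight spot; then draw the cover back until there is a gap of about 2 cm between it and the slat, which stays behind to mark the place, and let go. Handle only the cover: leave the slat to be moved by the cover and do not disturb the other things.

Things in the scene. Friction and masses are not known exactly. Their poses are not given: they have to be found in the camera images.
- keyshelf: maple shelf unit fixed to the table; place and yaw differ each time. Board 220 (x) x 600 (y) x 18 mm, 32 mm high lip along its -x edge. Origin on the table under the middle of the key trough; +y is the way the cover slides to reach the slat and the tight spot. The trough is 420 mm long (y), 106 mm wide over its guide rails, whose tops are 76 mm above the table
- pegrail (a point): top middle of the low peg rail, 40 mm wide (x), on the +x side of the shelf board, 128 mm from the trough's middle line, top 45 mm above the table, axes as the shelf's; four turned wooden pegs, 20 mm thick, stand on it, leaning away to +x, and reach 95 mm above the table
- cover: flat maple cover sliding along the shelf's y axis on the trough, captive, 84 (x) x 150 (y) x 8 mm, 0.13 to 0.25 kg; origin at the centre of its underside, 63 mm above the table; axes as the shelf's. It runs with about 1 N of friction, under 2 N while pushing the slat
- lead (a point): middle of the cover's leading edge (+y), 75 mm from its origin. Somewhere after meeting the slat, 50 to 190 mm from the start, at an unseen place, the cover binds: its resistance then grows by 1.5 N per mm and it still moves, so only the force tells. 4 to 10 N extra is a clear bind; over 20 N damages the track. Backed out, it runs freely; let go while bound, it creeps back a few mm
- pull (a point): centre of the dark wooden pull on the cover, a block 44 (x) x 20 (y) mm and 40 mm tall standing on the cover's top (71 to 111 mm above the table), this point 91 mm above the table; 25 mm towards -y from the cover's origin; axes as the cover's.
- slat: thin wooden cross slat lying across the trough ahead (+y) of the cover, in the same track, 84 (x) x 12 (y) x 16 mm, captive and sliding along the shelf's y axis with 0.6 N of friction; origin at the centre of its underside. It stays where the cover has pushed it. When the cover touches it, its origin is 81 mm from the cover's origin along y.
- cup: grey ceramic trinket cup, 64 mm across, 55 mm tall, stands on the right-hand (-y) end of the shelf; to be left where it is; origin at its underside.
- fob: green enamel keyring fob, disc 34 mm across, 6 mm thick, lies on the left-hand (+y) end of the shelf; to be left where it is; origin at its underside.
- mailkey: copper mailbox key, 50 mm long, 4 mm thick, lies on the left-hand end of the shelf near the pegs; to be left where it is; origin at its underside.
- shoehorn: silver-plated shoehorn, 170 x 44 x 12 mm, lies on the table to the right of the shelf; to be left where it is; origin at its underside.
- glasses_case: black spectacle case, 160 x 60 x 45 mm, on the table to the left; to be left where it is; origin at its underside.
- shoebrush: wooden shoe brush, 150 x 50 x 40 mm, on the table to the left; to be left where it is; origin at its underside.
- polish: flat tin, 74 mm across, 28 mm tall, on the table to the right; to be left where it is; origin at its underside.

How it is judged:
By the outcome, as a careful person would: the job done as asked, in the order asked, and still so for the second after the job is handed in, with the robot touching nothing.
It also fails if it takes over 58 s, if anything falls off the work surface, if the arm or the gripper's body presses on something with over 40 N, if the wrist force passes 120 N, or if a joint passes its speed limit or range.

## Working session

There is one attempt and no reset: what is moved stays moved. The work goes in short steps, Python scripts to look and compute and a tool call to move; the robot and the scene stay as the last step left them, time stands still between calls to the robot, and variables do not carry over. Pictures are saved under pics/ and viewed, at most 10 in all, crops included, and the job is handed in when it is done.

Besides the shell and the picture viewer there is one more tool, called after "Call:" by a JSON object that holds its "name" and its "arguments", one argument or row to a line. carry_out: Moves the arm, as the interface text tells. Its arguments: {"type":"object","properties":{"plan":{"type":"array"},"squeeze":{"type":"number"}},"required":["plan"]}

```bash
mkdir -p pics; ls; python3 - <<'E'
from plant import r
import cv2,numpy as np
print(r.get_state())
for n in("side","top","wrist"):
    p=r.camera_params(n);print(n,p)
    cv2.imwrite(f"pics/{n}0.png",r.snapshot(n)[:,:,::-1])
E
```

```text
pics
{'clock': 0.0, 'q': array([-1.29723605,  0.6899798 , -0.19450757,  1.56632799,  0.15732743,
        0.90247289, -0.21511166]), 'qd': array([ 6.26763314e-04,  9.62202813e-04, -4.58444889e-04,  5.43685657e-05,
       -4.85913996e-05,  6.31520374e-04, -3.49499339e-04]), 'joint_torque': array([-8.20214791e-05, -5.27553070e+01, -1.26661051e+00, -1.53419030e+01,
       -5.25708112e-02,  6.73777584e-03,  1.88115719e-04]), 'tool_pos': array([0.14832886, 0.60650989, 0.23791675]), 'eef_rot': array([ 1.19552039e-01,  9.92827530e-01, -8.96543296e-04, -3.15341939e-05]), 'contact_force': array([-0.32398054,  0.24503636, -1.26161732]), 'moment': array([0.01667671, 0.00726688, 0.00170784]), 'finger_force': 0.0, 'opening': 0.9985528994761429}
side {'fx': 515.4507524049588, 'fy': 515.4507524049588, 'cx': 272.27057102685797, 'cy': 211.69537241932773, 'position': array([0.17628926, 1.18315824, 0.8383599 ]), 'attitude': array([-0.12645955,  0.86064202, -0.488278  ,  0.06991346])}
top {'fx': 427.4345308015564, 'fy': 427.4345308015564, 'cx': 277.23328073534736, 'cy': 210.57733998507283, 'position': array([0.24212161, 0.02232714, 1.55451578]), 'attitude': array([-0.67446335,  0.73115979, -0.07629223,  0.0684401 ])}
wrist {'fx': 315.09032973109, 'fy': 315.09032973109, 'cx': 280.2656489900986, 'cy': 211.6827543873793, 'hand_eye': array([[-1.74717684e-04, -9.58418705e-01, -2.85365653e-01,
         7.53043818e-02],
       [ 9.99999681e-01, -3.89980476e-04,  6.97515462e-04,
        -9.96080225e-04],
       [-7.79798899e-04, -2.85365440e-01,  9.58418467e-01,
        -1.45618350e-01],
       [ 0.00000000e+00,  0.00000000e+00,  0.00000000e+00,
         1.00000000e+00]])}
```

View pics/top0.png

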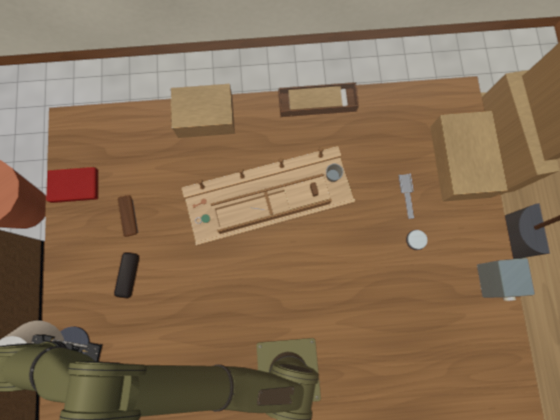

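View pics/side0.png

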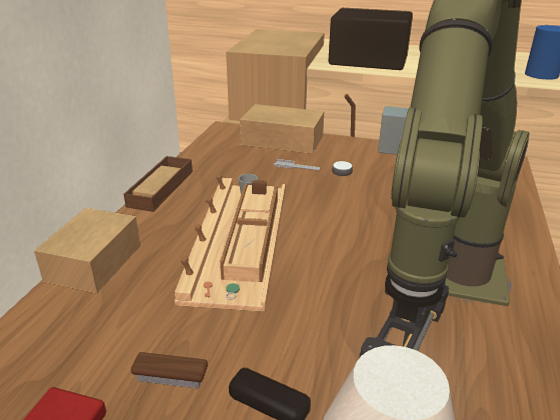

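The top view shows the shelf at about (183..354, 149..242), with the dark pull at (314,189), the slat near (268,203), the cup at (334,173) and the fob at (206,218). I'll measure these next.

```bash
cat > h.py <<'E'
import cv2,numpy as np
from plant import r
from scipy.spatial.transform import Rotation as R
def cam(n,s=None):
    p=r.camera_params(n)
    K=np.array([[p['fx'],0,p['cx']],[0,p['fy'],p['cy']],[0,0,1]])
    if n!='wrist': return K,R.from_quat(p['attitude']).as_matrix(),p['position']
    H=p['hand_eye'];T=R.from_quat(s['eef_rot']).as_matrix()
    return K,T@H[:3,:3],T@H[:3,3]+s['tool_pos']
def cast(c,uv,z):
    K,A,t=c;d=A@np.linalg.inv(K)@np.array([uv[0],uv[1],1.]);return t+d*(z-t[2])/d[2]
def proj(c,P):
    K,A,t=c;q=K@A.T@(np.asarray(P)-t);return q[:2]/q[2]
E
python3 - <<'E'
from h import *
im=cv2.imread('pics/top0.png');c=cam('top')
sub=im[140:250,175:365]
cv2.imwrite('pics/crop.png',cv2.resize(sub,None,fx=4.2,fy=4.2,interpolation=cv2.INTER_CUBIC))
hsv=cv2.cvtColor(im,cv2.COLOR_BGR2HSV)
m=((im.sum(2)<200)*255).astype(np.uint8)
n,l,st,ce=cv2.connectedComponentsWithStats(m)
for i in range(1,n):
    x,y=ce[i]
    if 180<x<360 and 145<y<245 and st[i,4]>8: print(st[i],ce[i],cast(c,ce[i],.111))
for uv in [(183,187),(340,149),(354,203),(194,242)]: print(cast(c,uv,.03))
E
```

```text
[0.67449305 0.33115077 0.03      ]
[ 0.77487517 -0.26183108  0.03      ]
[ 0.56391783 -0.28988272  0.03      ]
[0.46745097 0.29920218 0.03      ]
```

View pics/crop.png

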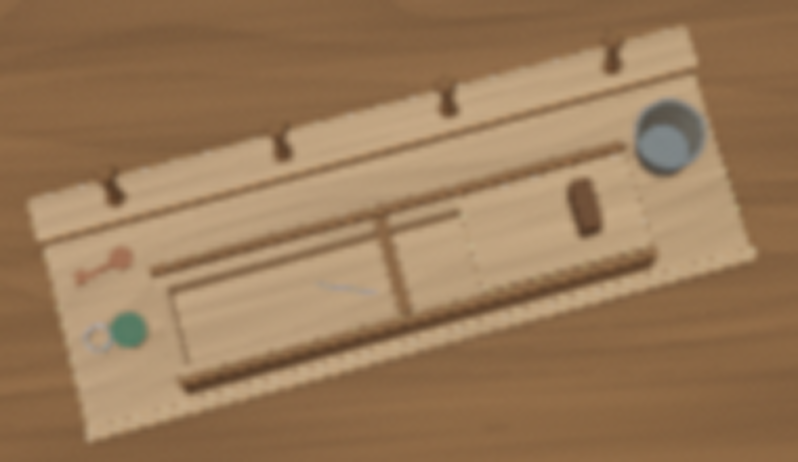

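The crop shows the pull at about (585,208), which is (314,189) in the full picture. The slat spans (382,220) to (408,315), the cover's leading edge is near x=470, and the cup is at (670,137). I'll move over the pull, turn to the shelf yaw and refine with the wrist camera.

```bash
python3 - <<'E'
from h import *
c=cam('top');o=np.array([175,140])
def cr(u,v,z): return cast(c,o+(np.array([u,v])+.5)/4.2-.5,z)
p=cr(585,206,.105);print('pull',p)
print('slat',cr(395,268,.079))
print('lead',cr(470,245,.071))
# rail top edges
a=cr(155,270,.076);b=cr(622,146,.076);d=b-a;print(a,b,np.linalg.norm(d),'yaw',np.degrees(np.arctan2(d[0],-d[1])))
a=cr(40,243,.018);b=cr(697,70,.018);d=b-a;print(np.linalg.norm(d),'yaw',np.degrees(np.arctan2(d[0],-d[1])))
yaw=np.arctan2(d[0],-d[1])
s=r.get_state();T=R.from_quat(s['eef_rot'])
Tg=R.from_matrix(np.array([[-np.cos(yaw),-np.sin(yaw),0],[-np.sin(yaw),np.cos(yaw),0],[0,0,-1]]))
print(Tg.as_matrix(),'rot',(T.inv()*Tg).as_rotvec())
for z in(.2,.082): print('shift',T.inv().apply(np.array([p[0],p[1],z])-s['tool_pos']))
E
```

```text
pull [ 0.61049937 -0.14051853  0.105     ]
slat [0.5762544  0.02144917 0.079     ]
lead [ 0.59292336 -0.04358751  0.071     ]
[0.59144525 0.22338693 0.076     ] [ 0.6681492  -0.18059295  0.076     ] 0.4111973250722871 yaw 10.750818502694068
0.6044030144518949 yaw 10.731547742752555
[[-0.98251042 -0.18620763  0.        ]
 [-0.18620763  0.98251042  0.        ]
 [-0.          0.         -1.        ]] rot [-1.31038773e-03 -1.96872463e-04 -4.27044828e-01]
shift [-0.62632726 -0.6160283   0.03899617]
shift [-0.62631727 -0.61587344  0.15699607]
```

Call:
{"name": "carry_out", "arguments": {
  "plan": [
    {"rot":[0,0,-0.12],"xyz":[-0.028,-0.028,0.002],"grip":0},
    {"rot":[0,0,-0.24],"xyz":[-0.056,-0.056,0.004],"grip":0},
    {"rot":[0,0,-0.36],"xyz":[-0.084,-0.083,0.006],"grip":0},
    {"rot":[0,0,-0.427],"xyz":[-0.112,-0.111,0.007],"grip":0},
    {"rot":[0,0,-0.427],"xyz":[-0.14,-0.139,0.009],"grip":0},
    {"rot":[0,0,-0.427],"xyz":[-0.168,-0.167,0.01],"grip":0},
    {"rot":[0,0,-0.427],"xyz":[-0.197,-0.194,0.012],"grip":0},
    {"rot":[0,0,-0.427],"xyz":[-0.226,-0.222,0.014],"grip":0}
  ]
}}

```text
clock: 0.82
tool_pos: [0.3159, 0.3362, 0.2247]
eef_rot: [-0.094, 0.996, 0.0, 0.0]
contact_force: [1.1, 0.6, -0.7]
opening: 1.001
finger_force: 0.0
```

Call:
{"name": "carry_out", "arguments": {
  "plan": [
    {"rot":[0,0,0],"xyz":[-0.0125,-0.033,0.001],"grip":0},
    {"rot":[0,0,0],"xyz":[-0.025,-0.066,0.003],"grip":0},
    {"rot":[0,0,0],"xyz":[-0.0375,-0.098,0.005],"grip":0},
    {"rot":[0,0,0],"xyz":[-0.05,-0.131,0.006],"grip":0},
    {"rot":[0,0,0],"xyz":[-0.0625,-0.164,0.008],"grip":0},
    {"rot":[0,0,0],"xyz":[-0.075,-0.197,0.009],"grip":0},
    {"rot":[0,0,0],"xyz":[-0.0875,-0.23,0.01],"grip":0},
    {"rot":[0,0,0],"xyz":[-0.1,-0.262,0.012],"grip":0}
  ]
}}

```text
clock: 1.48
tool_pos: [0.4629, 0.0971, 0.2127]
eef_rot: [-0.093, 0.996, -0.0, -0.0]
contact_force: [0.2, 0.9, -0.6]
opening: 0.999
finger_force: 0.0
```

Call:
{"name": "carry_out", "arguments": {
  "plan": [
    {"rot":[0,0,0],"xyz":[-0.0125,-0.033,0.001],"grip":0},
    {"rot":[0,0,0],"xyz":[-0.025,-0.066,0.002],"grip":0},
    {"rot":[0,0,0],"xyz":[-0.0375,-0.098,0.003],"grip":0},
    {"rot":[0,0,0],"xyz":[-0.05,-0.131,0.004],"grip":50},
    {"rot":[0,0,0],"xyz":[-0.0625,-0.164,0.005],"grip":100},
    {"rot":[0,0,0],"xyz":[-0.08,-0.2,0.006],"grip":100},
    {"rot":[0,0,0],"xyz":[-0.1,-0.235,0.007],"grip":100},
    {"rot":[0,0,0],"xyz":[-0.101,-0.261,0.007],"grip":100}
  ]
}}

```text
clock: 2.15
tool_pos: [0.6133, -0.1417, 0.2052]
eef_rot: [-0.092, 0.996, -0.0, 0.002]
contact_force: [1.8, -0.3, -0.2]
opening: 0.643
finger_force: 0.0
```

```bash
python3 - <<'E'
from h import *
import pickle
s=r.get_state();im=r.snapshot('wrist')[:,:,::-1];cv2.imwrite('pics/w1.png',im);pickle.dump(s,open('s1.pkl','wb'))
print(s['tool_pos'],s['opening'],s['contact_force'],s['qd'].round(3))
cv2.imwrite('pics/side1.png',r.snapshot('side')[:,:,::-1])
E
```

```text
[ 0.61325694 -0.14170674  0.20523924] 0.6430726116705882 [ 1.77252598 -0.34885828 -0.20227335] [ 0.438  0.144 -0.041 -0.336  0.004  0.249  0.499]
```

View pics/w1.png

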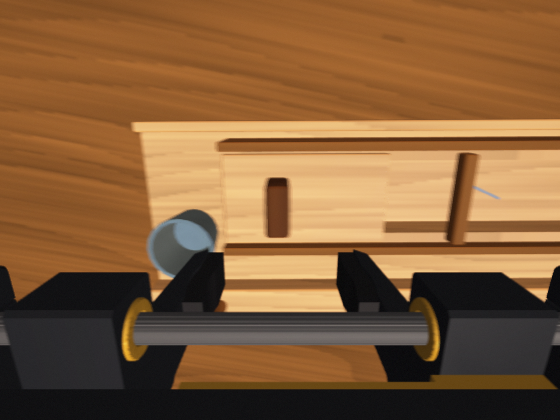

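The wrist view shows the pull at about x 266..290, y 178..238, the cover's leading edge at x=389, the slat at x≈462 and the cup at (182,240). The rails run almost horizontally. I'll take a settled picture and measure.

```bash
python3 - <<'E'
from h import *
s=r.get_state();im=r.snapshot('wrist')[:,:,::-1].copy();cv2.imwrite('pics/w2.png',im)
print(s['tool_pos'],s['qd'].round(3),s['contact_force'])
c=cam('wrist',s)
sub=im[165:255,235:320].astype(int)
m=(sub.sum(2)<230).astype(np.uint8)*255
n,l,st,ce=cv2.connectedComponentsWithStats(m)
for i in range(1,n):
    if st[i,4]>30: print(st[i],ce[i])
i=1+np.argmax([st[k,4]*(st[k,3]>30)*(st[k,2]<60) for k in range(1,n)])
cnt=cv2.findContours((l==i).astype(np.uint8),0,1)[0][0]
u0,v0,w,h=st[i,:4];u0+=235;v0+=165
P=[cast(c,(u0+a*w-.5,v0+b*h-.5),.111) for a,b in((0,0),(1,0),(1,1),(0,1))]
print(np.round(P,4), 'size',np.linalg.norm(P[1]-P[0]),np.linalg.norm(P[3]-P[0]))
# upper rail lower/inner boundary by dark threshold along columns
g=im.astype(int).sum(2)
for lo,hi in((132,160),):
    for u in range(240,440,40): print(u,lo+np.argmin(g[lo:hi,u]),end=' ')
T=R.from_quat(s['eef_rot']);print(T.as_rotvec())
cv2.imwrite('pics/w2c.png',cv2.resize(im[120:270,190:490],None,fx=2.6,fy=2.6,interpolation=cv2.INTER_CUBIC))
E
```

```text
[ 0.61048919 -0.1458474   0.20454067] [-0.05  -0.026 -0.062  0.083 -0.032 -0.016 -0.039] [-1.03051587 -0.25582779 -0.282539  ]
[  39   18   23   59 1336] [49.94535928 47.21631737]
[  0  83  85   5 385] [39.66233766 84.79220779]
[[ 0.5841 -0.1563  0.111 ]
 [ 0.5809 -0.1389  0.111 ]
 [ 0.6289 -0.1295  0.111 ]
 [ 0.6322 -0.148   0.111 ]] size 0.01772760430854735 0.04881848325951364
240 144 280 146 320 143 360 145 400 143 [ 0.27926008 -3.12844763  0.00616688]
```

View pics/w2c.png

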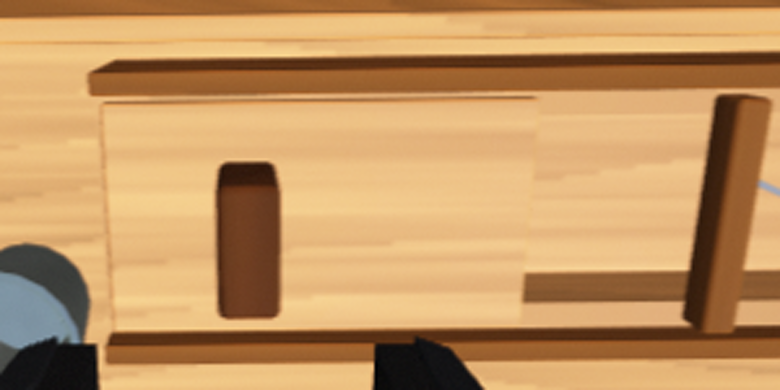

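```bash
python3 - <<'E'
from h import *
s=r.get_state();c=cam('wrist',s);T=R.from_quat(s['eef_rot'])
f=lambda u,v,z:cast(c,(190+(u+.5)/2.6-.5,120+(v+.5)/2.6-.5),z)
p=f(249,252,.111);print(p,s['tool_pos'],s['qd'].round(3))
print('sizes',np.linalg.norm(f(218,252,.111)-f(280,252,.111)),np.linalg.norm(f(249,185,.111)-f(249,318,.111)))
print('lead',f(531,215,.071),'slat edge',f(683,325,.063+.008),f(720,96,.079),'gap',f(700,215,.073)-f(531,215,.071))
a=f(115,62,.076);b=f(780,54,.076);d=b-a;print('yaw',np.degrees(np.arctan2(-d[0],d[1])))
y=T.as_matrix()[:,1];print('tool yaw',np.degrees(np.arctan2(-y[0],y[1])))
ct=cam('top');print('pull in top img',proj(ct,p))
for z in(.12,.08): print(T.inv().apply(np.r_[p[:2],z]-s['tool_pos']))
E
```

```text
[ 0.6088349  -0.13806249  0.111     ] [ 0.60978184 -0.14194475  0.20475331] [-0.045 -0.023 -0.057  0.054 -0.019 -0.01  -0.012]
sizes 0.018991878913103357 0.04270448549447615
lead [ 0.58963991 -0.0398306   0.071     ] slat edge [0.61985767 0.02682113 0.071     ] [0.5378574  0.00653997 0.079     ] gap [-0.01108141  0.05737109  0.002     ]
yaw 11.085685447867759
tool yaw 10.41953810139699
pull in top img [313.40026522 188.74495458]
[0.00012144 0.00406614 0.08474989]
[7.05862605e-05 4.10230510e-03 1.24749842e-01]
```

Size check: 19 x 43 mm against the true 20 x 44, and the yaw agrees. Next I descend with the fingers at 57 mm.

Call:
{"name": "carry_out", "arguments": {
  "plan": [
    {"rot":[0,0,-0.01],"xyz":[0,0.002,0.015],"grip":100},
    {"rot":[0,0,-0.01],"xyz":[0,0.002,0.033],"grip":100},
    {"rot":[0,0,-0.01],"xyz":[0,0.002,0.051],"grip":100},
    {"rot":[0,0,-0.01],"xyz":[0,0.002,0.069],"grip":100},
    {"rot":[0,0,-0.01],"xyz":[0,0.002,0.087],"grip":100},
    {"rot":[0,0,-0.01],"xyz":[0,0.002,0.105],"grip":100},
    {"rot":[0,0,-0.01],"xyz":[0,0.002,0.118],"grip":100},
    {"rot":[0,0,-0.01],"xyz":[0,0.002,0.125],"grip":100}
  ]
}}

```text
clock: 2.97
tool_pos: [0.6084, -0.135, 0.0791]
eef_rot: [-0.099, 0.995, 0.001, -0.001]
contact_force: [0.3, -0.9, 0.2]
opening: 0.608
finger_force: 0.0
```

Call:
{"name": "carry_out", "arguments": {
  "plan": [
    {"rot":[0,0,0],"xyz":[0,0,0],"grip":100},
    {"rot":[0,0,0],"xyz":[0,0,0],"grip":100},
    {"rot":[0,0,0],"xyz":[0,0,0],"grip":100},
    {"rot":[0,0,0],"xyz":[0,0,0],"grip":100}
  ]
}}

```text
clock: 3.3
tool_pos: [0.6105, -0.1366, 0.0818]
eef_rot: [-0.098, 0.995, -0.0, 0.001]
contact_force: [0.7, -0.7, 0.5]
opening: 0.611
finger_force: 0.0
```

```bash
python3 - <<'E'
from h import *
s=r.get_state();im=r.snapshot('wrist')[:,:,::-1];print(s['tool_pos'],s['contact_force'])
cv2.imwrite('pics/w3.png',im)
E
```

```text
[ 0.61047174 -0.13661307  0.08180636] [ 0.6969373  -0.67715026  0.4942646 ]
```

View pics/w3.png

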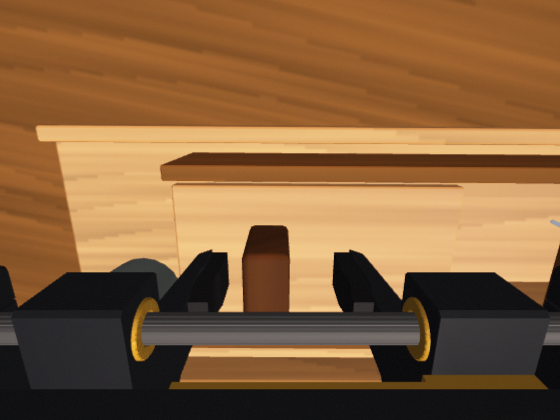

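The pull (x 244..290) lies between the fingers (228 and 333), about 6 mm off centre towards -y. I'll centre the gripper and close gently.

Call:
{"name": "carry_out", "arguments": {
  "plan": [
    {"rot":[0,0,0],"xyz":[0,-0.003,0],"grip":100},
    {"rot":[0,0,0],"xyz":[0,-0.006,0],"grip":100},
    {"rot":[0,0,0],"xyz":[0,-0.006,0],"grip":100},
    {"rot":[0,0,0],"xyz":[0,-0.006,0],"grip":150},
    {"rot":[0,0,0],"xyz":[0,-0.006,0],"grip":180},
    {"rot":[0,0,0],"xyz":[0,-0.006,0],"grip":210},
    {"rot":[0,0,0],"xyz":[0,-0.006,0],"grip":230},
    {"rot":[0,0,0],"xyz":[0,-0.006,0],"grip":230}
  ],
  "squeeze": 20
}}

```text
clock: 4.02
tool_pos: [0.6109, -0.1424, 0.0807]
eef_rot: [-0.099, 0.995, 0.0, -0.0]
contact_force: [0.2, 0.0, -0.5]
opening: 0.253
finger_force: 0.0
```

Call:
{"name": "carry_out", "arguments": {
  "plan": [
    {"rot":[0,0,0],"xyz":[0,0,0],"grip":230},
    {"rot":[0,0,0],"xyz":[0,0,0],"grip":230},
    {"rot":[0,0,0],"xyz":[0,0,0],"grip":230},
    {"rot":[0,0,0],"xyz":[0,0,0],"grip":230}
  ]
}}

```text
clock: 4.35
tool_pos: [0.6109, -0.1425, 0.0807]
eef_rot: [-0.098, 0.995, 0.0, 0.0]
contact_force: [0.6, 0.5, -0.5]
opening: 0.222
finger_force: 20.0
```

The grip is on the 19.5 mm wide pull. Now I slide 44 mm freely, since no bind is possible before 50 mm.

Call:
{"name": "carry_out", "arguments": {
  "plan": [
    {"rot":[0,0,0],"xyz":[0,0.005,0],"grip":230},
    {"rot":[0,0,0],"xyz":[0,0.012,0],"grip":230},
    {"rot":[0,0,0],"xyz":[0,0.019,0],"grip":230},
    {"rot":[0,0,0],"xyz":[0,0.026,0],"grip":230},
    {"rot":[0,0,0],"xyz":[0,0.033,0],"grip":230},
    {"rot":[0,0,0],"xyz":[0,0.039,0],"grip":230},
    {"rot":[0,0,0],"xyz":[0,0.044,0],"grip":230},
    {"rot":[0,0,0],"xyz":[0,0.044,0],"grip":230}
  ]
}}

```text
clock: 5.02
tool_pos: [0.6021, -0.097, 0.0807]
eef_rot: [-0.1, 0.995, 0.001, 0.0]
contact_force: [1.1, 0.5, -3.1]
opening: 0.225
finger_force: 20.0
```

Call:
{"name": "carry_out", "arguments": {
  "plan": [
    {"rot":[0,0,0],"xyz":[0,0.001,0],"grip":230},
    {"rot":[0,0,0],"xyz":[0,0.002,0],"grip":230},
    {"rot":[0,0,0],"xyz":[0,0.003,0],"grip":230},
    {"rot":[0,0,0],"xyz":[0,0.004,0],"grip":230}
  ]
}}

```text
clock: 5.35
tool_pos: [0.6019, -0.0961, 0.0807]
eef_rot: [-0.098, 0.995, -0.0, 0.0]
contact_force: [2.8, -0.3, -3.4]
opening: 0.228
finger_force: 20.0
```

Call:
{"name": "carry_out", "arguments": {
  "plan": [
    {"rot":[0,0,0],"xyz":[0,0.002,0],"grip":230},
    {"rot":[0,0,0],"xyz":[0,0.004,0],"grip":230},
    {"rot":[0,0,0],"xyz":[0,0.005,0],"grip":230},
    {"rot":[0,0,0],"xyz":[0,0.005,0],"grip":230}
  ]
}}

```text
clock: 5.68
tool_pos: [0.6007, -0.0899, 0.0807]
eef_rot: [-0.099, 0.995, 0.0, 0.0]
contact_force: [3.3, 1.1, -5.4]
opening: 0.225
finger_force: 20.0
```

Call:
{"name": "carry_out", "arguments": {
  "plan": [
    {"rot":[0,0,0],"xyz":[-0.0005,0.002,0.0003],"grip":230},
    {"rot":[0,0,0],"xyz":[-0.0007,0.004,0.0005],"grip":230},
    {"rot":[0,0,0],"xyz":[-0.0007,0.005,0.0005],"grip":230},
    {"rot":[0,0,0],"xyz":[-0.0007,0.005,0.0005],"grip":230}
  ]
}}

```text
clock: 6.02
tool_pos: [0.5998, -0.0851, 0.0806]
eef_rot: [-0.099, 0.995, 0.0, -0.0]
contact_force: [-0.5, -0.5, 3.7]
opening: 0.227
finger_force: 20.0
```

Call:
{"name": "carry_out", "arguments": {
  "plan": [
    {"rot":[0,0,0],"xyz":[0,0.002,-0.0002],"grip":230},
    {"rot":[0,0,0],"xyz":[0,0.004,-0.0002],"grip":230},
    {"rot":[0,0,0],"xyz":[0,0.005,-0.0002],"grip":230},
    {"rot":[0,0,0],"xyz":[0,0.005,-0.0002],"grip":230}
  ]
}}

```text
clock: 6.35
tool_pos: [0.599, -0.0805, 0.0806]
eef_rot: [-0.099, 0.995, -0.0, -0.0]
contact_force: [-0.6, -0.9, 5.4]
opening: 0.223
finger_force: 20.0
```

Call:
{"name": "carry_out", "arguments": {
  "plan": [
    {"rot":[0,0,0],"xyz":[0,0.002,-0.0002],"grip":230},
    {"rot":[0,0,0],"xyz":[0,0.004,-0.0003],"grip":230},
    {"rot":[0,0,0],"xyz":[0,0.005,-0.0003],"grip":230},
    {"rot":[0,0,0],"xyz":[0,0.005,-0.0003],"grip":230}
  ]
}}

```text
clock: 6.68
tool_pos: [0.5979, -0.0753, 0.0806]
eef_rot: [-0.099, 0.995, 0.0, -0.0]
contact_force: [0.0, -1.5, 3.4]
opening: 0.225
finger_force: 20.0
```

Call:
{"name": "carry_out", "arguments": {
  "plan": [
    {"rot":[0,0,0],"xyz":[0,0.002,-0.0002],"grip":230},
    {"rot":[0,0,0],"xyz":[0,0.004,-0.0002],"grip":230},
    {"rot":[0,0,0],"xyz":[0,0.005,-0.0002],"grip":230},
    {"rot":[0,0,0],"xyz":[0,0.005,-0.0002],"grip":230}
  ]
}}

```text
clock: 7.02
tool_pos: [0.5969, -0.0703, 0.0806]
eef_rot: [-0.099, 0.995, 0.0, -0.0]
contact_force: [0.3, -1.1, -0.2]
opening: 0.227
finger_force: 20.0
```

Call:
{"name": "carry_out", "arguments": {
  "plan": [
    {"rot":[0,0,0],"xyz":[0,0.002,0],"grip":230},
    {"rot":[0,0,0],"xyz":[0,0.004,0],"grip":230},
    {"rot":[0,0,0],"xyz":[0,0.005,0],"grip":230},
    {"rot":[0,0,0],"xyz":[0,0.005,0],"grip":230}
  ]
}}

```text
clock: 7.35
tool_pos: [0.596, -0.0653, 0.0807]
eef_rot: [-0.099, 0.995, 0.0, -0.0]
contact_force: [0.6, -1.0, -2.0]
opening: 0.225
finger_force: 20.0
```

Call:
{"name": "carry_out", "arguments": {
  "plan": [
    {"rot":[0,0,0],"xyz":[0,0.002,0.0001],"grip":230},
    {"rot":[0,0,0],"xyz":[0,0.004,0.0001],"grip":230},
    {"rot":[0,0,0],"xyz":[0,0.005,0.0001],"grip":230},
    {"rot":[0,0,0],"xyz":[0,0.005,0.0001],"grip":230}
  ]
}}

```text
clock: 7.68
tool_pos: [0.5951, -0.0605, 0.0807]
eef_rot: [-0.099, 0.995, 0.0, -0.0]
contact_force: [0.9, -0.8, -2.1]
opening: 0.224
finger_force: 20.0
```

Call:
{"name": "carry_out", "arguments": {
  "plan": [
    {"rot":[0,0,0],"xyz":[0,0.002,0.0001],"grip":230},
    {"rot":[0,0,0],"xyz":[0,0.004,0.0001],"grip":230},
    {"rot":[0,0,0],"xyz":[0,0.005,0.0001],"grip":230},
    {"rot":[0,0,0],"xyz":[0,0.005,0.0001],"grip":230}
  ]
}}

```text
clock: 8.02
tool_pos: [0.5941, -0.0556, 0.0806]
eef_rot: [-0.099, 0.995, 0.0, -0.0]
contact_force: [0.4, 0.4, -0.2]
opening: 0.227
finger_force: 20.0
```

Call:
{"name": "carry_out", "arguments": {
  "plan": [
    {"rot":[0,0,0],"xyz":[0,0.002,0],"grip":230},
    {"rot":[0,0,0],"xyz":[0,0.004,0],"grip":230},
    {"rot":[0,0,0],"xyz":[0,0.005,0],"grip":230},
    {"rot":[0,0,0],"xyz":[0,0.005,0],"grip":230}
  ]
}}

```text
clock: 8.35
tool_pos: [0.5932, -0.0506, 0.0807]
eef_rot: [-0.099, 0.995, 0.0, -0.0]
contact_force: [0.6, -0.6, -1.4]
opening: 0.225
finger_force: 20.0
```

Call:
{"name": "carry_out", "arguments": {
  "plan": [
    {"rot":[0,0,0],"xyz":[0,0.002,0.0001],"grip":230},
    {"rot":[0,0,0],"xyz":[0,0.004,0.0001],"grip":230},
    {"rot":[0,0,0],"xyz":[0,0.005,0.0001],"grip":230},
    {"rot":[0,0,0],"xyz":[0,0.005,0.0001],"grip":230}
  ]
}}

```text
clock: 8.68
tool_pos: [0.5922, -0.0457, 0.0806]
eef_rot: [-0.099, 0.995, 0.0, -0.0]
contact_force: [0.3, -0.9, 0.5]
opening: 0.224
finger_force: 20.0
```

Call:
{"name": "carry_out", "arguments": {
  "plan": [
    {"rot":[0,0,0],"xyz":[0,0.002,0],"grip":230},
    {"rot":[0,0,0],"xyz":[0,0.004,0],"grip":230},
    {"rot":[0,0,0],"xyz":[0,0.005,0],"grip":230},
    {"rot":[0,0,0],"xyz":[0,0.005,0],"grip":230}
  ]
}}

```text
clock: 9.02
tool_pos: [0.5913, -0.0408, 0.0806]
eef_rot: [-0.099, 0.995, 0.0, -0.0]
contact_force: [0.6, -1.0, -0.5]
opening: 0.225
finger_force: 20.0
```

Call:
{"name": "carry_out", "arguments": {
  "plan": [
    {"rot":[0,0,0],"xyz":[0,0.002,0],"grip":230},
    {"rot":[0,0,0],"xyz":[0,0.004,0],"grip":230},
    {"rot":[0,0,0],"xyz":[0,0.005,0],"grip":230},
    {"rot":[0,0,0],"xyz":[0,0.005,0],"grip":230}
  ]
}}

```text
clock: 9.35
tool_pos: [0.5904, -0.0359, 0.0806]
eef_rot: [-0.099, 0.995, 0.0, 0.0]
contact_force: [-0.1, -1.1, 1.3]
opening: 0.227
finger_force: 20.0
```

Call:
{"name": "carry_out", "arguments": {
  "plan": [
    {"rot":[0,0,0],"xyz":[0,0.002,0],"grip":230},
    {"rot":[0,0,0],"xyz":[0,0.004,0],"grip":230},
    {"rot":[0,0,0],"xyz":[0,0.005,0],"grip":230},
    {"rot":[0,0,0],"xyz":[0,0.005,0],"grip":230}
  ]
}}

```text
clock: 9.68
tool_pos: [0.5894, -0.031, 0.0807]
eef_rot: [-0.099, 0.995, 0.0, 0.0]
contact_force: [-0.2, -0.7, 1.0]
opening: 0.222
finger_force: 20.0
```

Call:
{"name": "carry_out", "arguments": {
  "plan": [
    {"rot":[0,0,0],"xyz":[0,0.002,0],"grip":230},
    {"rot":[0,0,0],"xyz":[0,0.004,0],"grip":230},
    {"rot":[0,0,0],"xyz":[0,0.005,0],"grip":230},
    {"rot":[0,0,0],"xyz":[0,0.005,0],"grip":230}
  ]
}}

```text
clock: 10.02
tool_pos: [0.5884, -0.0261, 0.0806]
eef_rot: [-0.099, 0.995, 0.0, 0.0]
contact_force: [0.5, 0.1, -0.0]
opening: 0.224
finger_force: 20.0
```

Call:
{"name": "carry_out", "arguments": {
  "plan": [
    {"rot":[0,0,0],"xyz":[0,0.002,0],"grip":230},
    {"rot":[0,0,0],"xyz":[0,0.004,0],"grip":230},
    {"rot":[0,0,0],"xyz":[0,0.005,0],"grip":230},
    {"rot":[0,0,0],"xyz":[0,0.005,0],"grip":230}
  ]
}}

```text
clock: 10.35
tool_pos: [0.5875, -0.0212, 0.0806]
eef_rot: [-0.099, 0.995, 0.0, 0.0]
contact_force: [0.4, -0.4, 0.4]
opening: 0.223
finger_force: 20.0
```

Call:
{"name": "carry_out", "arguments": {
  "plan": [
    {"rot":[0,0,0],"xyz":[0,0.002,0],"grip":230},
    {"rot":[0,0,0],"xyz":[0,0.004,0],"grip":230},
    {"rot":[0,0,0],"xyz":[0,0.005,0],"grip":230},
    {"rot":[0,0,0],"xyz":[0,0.005,0],"grip":230}
  ]
}}

```text
clock: 10.68
tool_pos: [0.5865, -0.0162, 0.0806]
eef_rot: [-0.099, 0.995, 0.0, 0.0]
contact_force: [0.9, -0.5, 0.3]
opening: 0.226
finger_force: 20.0
```

Call:
{"name": "carry_out", "arguments": {
  "plan": [
    {"rot":[0,0,0],"xyz":[0,0.002,0],"grip":230},
    {"rot":[0,0,0],"xyz":[0,0.004,0],"grip":230},
    {"rot":[0,0,0],"xyz":[0,0.005,0],"grip":230},
    {"rot":[0,0,0],"xyz":[0,0.005,0],"grip":230}
  ]
}}

```text
clock: 11.02
tool_pos: [0.5856, -0.0114, 0.0806]
eef_rot: [-0.099, 0.995, 0.0, 0.0]
contact_force: [0.7, -0.5, 0.1]
opening: 0.225
finger_force: 20.0
```

Call:
{"name": "carry_out", "arguments": {
  "plan": [
    {"rot":[0,0,0],"xyz":[0,0.002,0],"grip":230},
    {"rot":[0,0,0],"xyz":[0,0.004,0],"grip":230},
    {"rot":[0,0,0],"xyz":[0,0.005,0],"grip":230},
    {"rot":[0,0,0],"xyz":[0,0.005,0],"grip":230}
  ]
}}

```text
clock: 11.35
tool_pos: [0.5846, -0.0064, 0.0806]
eef_rot: [-0.099, 0.995, 0.0, 0.0]
contact_force: [1.8, -0.2, -0.7]
opening: 0.224
finger_force: 20.0
```

Call:
{"name": "carry_out", "arguments": {
  "plan": [
    {"rot":[0,0,0],"xyz":[-0.0002,0.002,0],"grip":230},
    {"rot":[0,0,0],"xyz":[-0.0002,0.004,0],"grip":230},
    {"rot":[0,0,0],"xyz":[-0.0002,0.005,0],"grip":230},
    {"rot":[0,0,0],"xyz":[-0.0002,0.005,0],"grip":230}
  ]
}}

```text
clock: 11.68
tool_pos: [0.5837, -0.0016, 0.0806]
eef_rot: [-0.099, 0.995, 0.0, 0.0]
contact_force: [0.9, 0.0, 0.4]
opening: 0.224
finger_force: 20.0
```

Call:
{"name": "carry_out", "arguments": {
  "plan": [
    {"rot":[0,0,0],"xyz":[0,0.002,0],"grip":230},
    {"rot":[0,0,0],"xyz":[0,0.004,0],"grip":230},
    {"rot":[0,0,0],"xyz":[0,0.005,0],"grip":230},
    {"rot":[0,0,0],"xyz":[0,0.005,0],"grip":230}
  ]
}}

```text
clock: 12.02
tool_pos: [0.5827, 0.0033, 0.0806]
eef_rot: [-0.099, 0.995, 0.0, 0.0]
contact_force: [1.6, 0.4, 0.6]
opening: 0.226
finger_force: 20.0
```

Call:
{"name": "carry_out", "arguments": {
  "plan": [
    {"rot":[0,0,0],"xyz":[-0.0002,0.002,0],"grip":230},
    {"rot":[0,0,0],"xyz":[-0.0002,0.004,0],"grip":230},
    {"rot":[0,0,0],"xyz":[-0.0002,0.005,0],"grip":230},
    {"rot":[0,0,0],"xyz":[-0.0002,0.005,0],"grip":230}
  ]
}}

```text
clock: 12.35
tool_pos: [0.5818, 0.0083, 0.0806]
eef_rot: [-0.099, 0.995, 0.0, -0.0]
contact_force: [1.2, -0.7, 0.4]
opening: 0.22
finger_force: 20.0
```

Call:
{"name": "carry_out", "arguments": {
  "plan": [
    {"rot":[0,0,0],"xyz":[-0.0001,0.002,0],"grip":230},
    {"rot":[0,0,0],"xyz":[-0.0001,0.004,0],"grip":230},
    {"rot":[0,0,0],"xyz":[-0.0001,0.005,0],"grip":230},
    {"rot":[0,0,0],"xyz":[-0.0001,0.005,0],"grip":230}
  ]
}}

```text
clock: 12.68
tool_pos: [0.5809, 0.0132, 0.0806]
eef_rot: [-0.099, 0.995, 0.0, -0.0]
contact_force: [0.4, -0.5, 1.0]
opening: 0.227
finger_force: 20.0
```

Call:
{"name": "carry_out", "arguments": {
  "plan": [
    {"rot":[0,0,0],"xyz":[0,0.002,0],"grip":230},
    {"rot":[0,0,0],"xyz":[0,0.004,0],"grip":230},
    {"rot":[0,0,0],"xyz":[0,0.005,0],"grip":230},
    {"rot":[0,0,0],"xyz":[0,0.005,0],"grip":230}
  ]
}}

```text
clock: 13.02
tool_pos: [0.5801, 0.0168, 0.0806]
eef_rot: [-0.098, 0.995, -0.001, -0.0]
contact_force: [1.8, -3.8, 2.0]
opening: 0.22
finger_force: 20.0
```

```bash
python3 - <<'E'
from h import *
s=r.get_state();im=r.snapshot('wrist')[:,:,::-1];print(s['tool_pos'],s['contact_force'],s['moment'],s['joint_torque'].round(2))
cv2.imwrite('pics/w4.png',im)
E
```

```text
[0.58014504 0.01679795 0.08060531] [ 1.78942737 -3.77389407  2.00861989] [-0.68147578 -0.2885966  -0.08183   ] [ -2.29 -51.65  -4.65  -7.81  -0.48  -0.1    0.07]
```

View pics/w4.png

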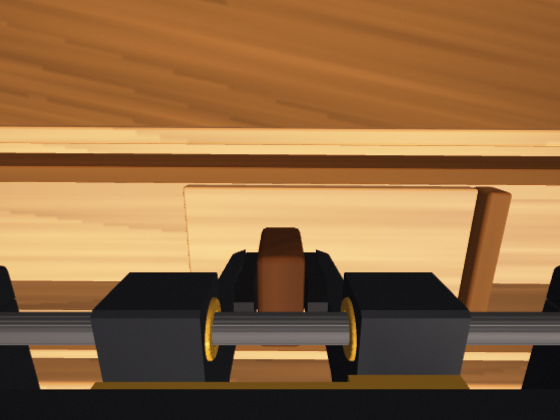

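The picture shows the slat touching the cover's leading edge at x≈475, and the resistance has risen to about 4 N, so the bind has begun. I'll go on in a small step.

Call:
{"name": "carry_out", "arguments": {
  "plan": [
    {"rot":[0,0,0],"xyz":[0,0.001,0],"grip":230},
    {"rot":[0,0,0],"xyz":[0,0.002,0],"grip":230},
    {"rot":[0,0,0],"xyz":[0,0.002,0],"grip":230},
    {"rot":[0,0,0],"xyz":[0,0.002,0],"grip":230}
  ]
}}

```text
clock: 13.4
tool_pos: [0.5799, 0.0181, 0.0806]
eef_rot: [-0.098, 0.995, -0.001, -0.0]
contact_force: [2.0, -5.6, 2.2]
opening: 0.223
finger_force: 20.0
```

Call:
{"name": "carry_out", "arguments": {
  "plan": [
    {"rot":[0,0,0],"xyz":[0,0.0007,0],"grip":230},
    {"rot":[0,0,0],"xyz":[0,0.0015,0],"grip":230},
    {"rot":[0,0,0],"xyz":[0,0.0015,0],"grip":230},
    {"rot":[0,0,0],"xyz":[0,0.0015,0],"grip":230}
  ]
}}

```text
clock: 13.73
tool_pos: [0.5798, 0.0188, 0.0806]
eef_rot: [-0.098, 0.995, -0.001, 0.0]
contact_force: [2.3, -5.6, 1.6]
opening: 0.231
finger_force: 20.0
```

```bash
python3 - <<'E'
from h import *
s=r.get_state();y=np.array([-.19,.982,0]);print(s['tool_pos'],s['contact_force'],s['contact_force']@y,s['tool_pos']@y)
E
```

```text
[0.57977121 0.01884383 0.08064331] [ 2.28821339 -5.63048872  1.61485535] -5.963900471188469 -0.09165188753981654
```

That's a clear bind: about 6 N extra, and 4.3 mm past the onset. Drawing back about 20 mm, plus the elastic lead.

Call:
{"name": "carry_out", "arguments": {
  "plan": [
    {"rot":[0,0,0],"xyz":[0,-0.003,0],"grip":230},
    {"rot":[0,0,0],"xyz":[0,-0.006,0],"grip":230},
    {"rot":[0,0,0],"xyz":[0,-0.01,0],"grip":230},
    {"rot":[0,0,0],"xyz":[0,-0.014,0],"grip":230},
    {"rot":[0,0,0],"xyz":[0,-0.018,0],"grip":230},
    {"rot":[0,0,0],"xyz":[0,-0.021,0],"grip":230},
    {"rot":[0,0,0],"xyz":[0,-0.0225,0],"grip":230},
    {"rot":[0,0,0],"xyz":[0,-0.0225,0],"grip":230}
  ]
}}

```text
clock: 14.4
tool_pos: [0.5837, -0.0017, 0.0806]
eef_rot: [-0.098, 0.995, -0.0, -0.0]
contact_force: [-1.2, -0.7, 4.8]
opening: 0.222
finger_force: 20.0
```

Call:
{"name": "carry_out", "arguments": {
  "plan": [
    {"rot":[0,0,0],"xyz":[0,0,0],"grip":230},
    {"rot":[0,0,0],"xyz":[0,0,0],"grip":230}
  ]
}}

```text
clock: 14.57
tool_pos: [0.5838, -0.0016, 0.0806]
eef_rot: [-0.098, 0.995, -0.0, -0.0]
contact_force: [-0.8, -1.0, 4.3]
opening: 0.223
finger_force: 20.0
```

```bash
python3 - <<'E'
from h import *
s=r.get_state();y=np.array([-.19,.982,0]);print(s['tool_pos'],s['contact_force'],s['contact_force']@y,s['tool_pos']@y+.09165)
im=r.snapshot('wrist')[:,:,::-1]
cv2.imwrite('pics/w5.png',im)
E
```

```text
[ 0.5837521  -0.00161837  0.08061993] [-0.81600015 -1.03796514  4.29724815] -0.8642417414589509 -0.020852135628950497
```

View pics/w5.png

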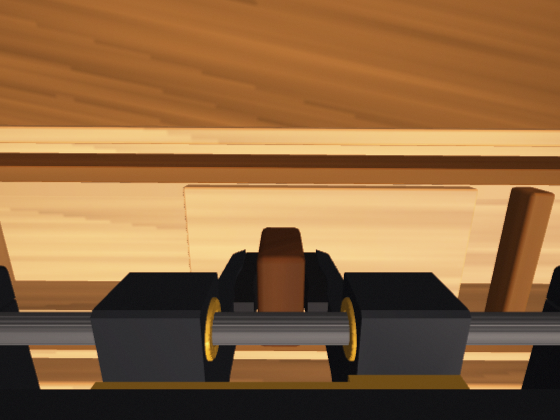

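The gap to the slat is visible, and the cover has come back about 20.5 mm. Releasing and retreating upwards.

Call:
{"name": "carry_out", "arguments": {
  "plan": [
    {"rot":[0,0,0],"xyz":[0,0,-0.0003],"grip":230},
    {"rot":[0,0,0],"xyz":[0,0,-0.0003],"grip":180},
    {"rot":[0,0,0],"xyz":[0,0,-0.0003],"grip":150},
    {"rot":[0,0,0],"xyz":[0,0,-0.0003],"grip":120},
    {"rot":[0,0,0],"xyz":[0,0,-0.0003],"grip":110},
    {"rot":[0,0,0],"xyz":[0,0,-0.0003],"grip":110},
    {"rot":[0,0,0],"xyz":[0,0,-0.0003],"grip":110},
    {"rot":[0,0,0],"xyz":[0,0,-0.0003],"grip":110}
  ]
}}

```text
clock: 15.28
tool_pos: [0.5838, -0.0011, 0.0809]
eef_rot: [-0.098, 0.995, 0.0, -0.0]
contact_force: [0.2, -0.3, -0.1]
opening: 0.568
finger_force: 0.0
```

Call:
{"name": "carry_out", "arguments": {
  "plan": [
    {"rot":[0,0,0],"xyz":[0,0,-0.01],"grip":110},
    {"rot":[0,0,0],"xyz":[0,0,-0.025],"grip":110},
    {"rot":[0,0,0],"xyz":[0,0,-0.04],"grip":110},
    {"rot":[0,0,0],"xyz":[0,0,-0.06],"grip":110},
    {"rot":[0,0,0],"xyz":[0,0,-0.08],"grip":110},
    {"rot":[0,0,0],"xyz":[0,0,-0.1],"grip":110},
    {"rot":[0,0,0],"xyz":[0,0,-0.115],"grip":110},
    {"rot":[0,0,0],"xyz":[0,0,-0.12],"grip":110}
  ]
}}

```text
clock: 15.95
tool_pos: [0.5852, -0.0009, 0.2041]
eef_rot: [-0.098, 0.995, 0.0, 0.002]
contact_force: [0.6, 0.4, -0.6]
opening: 0.569
finger_force: 0.0
```

Call:
{"name": "carry_out", "arguments": {
  "plan": [
    {"rot":[0,0,0],"xyz":[0,0,0],"grip":110},
    {"rot":[0,0,0],"xyz":[0,0,0],"grip":110},
    {"rot":[0,0,0],"xyz":[0,0,0],"grip":110},
    {"rot":[0,0,0],"xyz":[0,0,0],"grip":110}
  ]
}}

```text
clock: 16.28
tool_pos: [0.5831, -0.0012, 0.1998]
eef_rot: [-0.099, 0.995, 0.0, -0.001]
contact_force: [0.9, 0.2, 0.5]
opening: 0.571
finger_force: 0.0
```

```bash
python3 - <<'E'
from h import *
s=r.get_state();print(s['tool_pos'],s['contact_force'],s['opening'])
im=r.snapshot('wrist')[:,:,::-1]
cv2.imwrite('pics/w6.png',cv2.resize(im[130:270,160:460],None,fx=2.6,fy=2.6,interpolation=cv2.INTER_CUBIC))
E
```

```text
[ 0.58309732 -0.00118498  0.19982009] [0.87372872 0.19999906 0.46245705] 0.5712619205601943
```

View pics/w6.png

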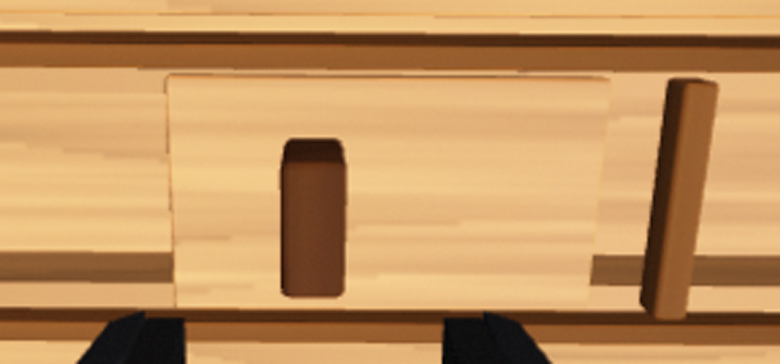

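The cover spans x 170..600 in this crop (about 2.9 px/mm), and the slat's near side starts about 57 px further on. That is a gap of about 20 mm with the gripper clear, so I'm handing it in.

```bash
python3 -c "
from plant import r
print(r.finish_job())"
```

```text
the job is handed in; nothing more can be done
None
```

I slid the cover to a clear bind (about 6 N extra), drew it back to a gap of about 20 mm from the slat, let go, and handed the job in at about 16 s; the verdict was not shown.

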